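# Index the whetstone table to the next notch

## Task

On the indexing whetstone table, press the dished spring plunger all the way down with a fingertip and, keeping it pressed, push it round so that the table turns clockwise (seen from above) to the very next notch in the ring, not past it. Then let the plunger spring fully back up so that its pin locks the table in that notch, and move clear. Press gently, grip and lift nothing, and leave everything else on the bench where it is.

Things in the scene. Friction and masses are not known exactly. Their poses are not given: they have to be found in the camera images.
- index_base: fixed round base of the indexing whetstone table, bolted to the bench, 304 mm across, with three bolt lugs reaching 178 mm from the axis; origin on the axis at bench level, z up. Its flat steel ring (inner radius 114, outer 152, top 50 mm above the bench, with an outer rim at 52 mm) has eight radial notches, 10 mm wide, open to the inside, 45 degrees apart; the pin starts in the notch at the base's own -x
- turntable (a joint): angle of the turning table (aluminium disc, radius 110 mm, carrying a clamped whetstone 160 x 60 mm whose top is 96 mm above the bench; bed and clamps 205 mm long): 0 at the start notch, growing CLOCKWISE seen from above; the next clockwise notch is at 0.785 rad. Turns with light friction (0.15 N m) and stays where left; it is locked, but for about 0.01 rad of play, while the pin stands in a notch
- plunger (a joint): how far the indexing plunger is pressed down, m: 0 = up, 0.016 = fully down on its hard stop. Spring: 4 N to start, about 11 N fully down; over 35 N is rough. The pin is clear of the ring, so that the table can turn, from 0.011 down; let go between notches, the pin rides under the ring at about 0.010 and snaps up into the next notch that comes over it
- plunger_dish (a point): centre of the floor of the plunger's black dished thumb plate, 106 mm above the bench when up, 88 mm from the table's axis; it turns with the table and goes down when pressed. The dish is 52 mm across outside, 44 mm inside, its rim 5 mm high; a finger pressing on its floor can carry it round with the table (by friction, and by the rim)
- pin_tip (a point): rounded top of the locking pin (8 mm across), 126 mm from the axis, straight outward from the plunger; it moves with the plunger and stands about flush with the ring's top when up in a notch
- table_axis (a point): point on the table's vertical turning axis, fixed, 106 mm above the bench
- next_notch (a point): the next notch clockwise: middle of its mouth in the ring's top face, 126 mm from the axis, 50 mm above the bench, fixed
- oil_can: bystander, leave alone: small white can, 48 mm across, 105 mm tall; loose, origin at its underside near the base
- slip_stone: bystander, leave alone: small grey slip stone, 80 x 34 x 22 mm; loose, origin at its underside near the base
- nagura: bystander, leave alone: small pale stone block, 45 x 32 x 38 mm; loose, origin at its underside near the base
- spare_stone: bystander, leave alone: brown spare whetstone lying flat, 205 x 70 x 26 mm; loose, origin at its underside
- spray_bottle: bystander, leave alone: white bottle, 68 mm across, 170 mm tall; loose, origin at its underside
- driver: bystander, leave alone: screwdriver with a wooden handle, lying; loose, origin at its underside
- knife: bystander, leave alone: kitchen knife with a dark wooden handle, lying, about 310 mm long; loose, origin at its underside

How it is judged:
By the outcome, as a careful person would: the job done as asked, in the order asked, and still so for the second after the job is handed in, with the robot touching nothing.
It also fails if it takes over 45 s, if anything falls off the work surface, if the arm or the gripper's body presses on something with over 40 N, if the wrist force passes 120 N, or if a joint passes its speed limit or range.

## Robot

A 7-joint arm with a two-finger parallel gripper is mounted at the origin on the work surface. World frame = base frame: x ahead of the robot, y to its left, z up, the work surface at z = 0. Lengths are in m, angles in rad, forces in N, time in s.
With the tool pointing down it reaches from about 0.4 to 0.9 m from the base axis. Payload 5.6 kg.
Tool frame: the origin (TCP) lies where the fingers leave the gripper's body, on its centre line; the fingertips stand 88 mm ahead of it and the grasp point (between the pads) lies 69 mm ahead of it (bot.hold_point_z is the distance from the TCP to the grasp point, in m); z points along the fingers, x is the direction in which the jaws open and shut, and the axes are right-handed (so a half turn about z gives the same grasp; the last joint's range is limited). The gripper opens to 92 mm and grips with 3 to 60 N. Pads are 20 mm wide; open, the fingers measure 128 mm over their backs; the gripper's body (75 mm by 189 mm) begins 69 mm behind the grasp point.
Start: joints at [-1.335, 0.468, -0.012, 1.603, 0.006, 1.071, -0.056], TCP at [0.179, 0.625, 0.303] pointing down, gripper open.
Joint ranges: [-2.53, 2.53], [-0.31, 2.02], [-1.57, 1.55], [0.28, 2.44], [-1.29, 4.43], [0.15, 1.84], [-2.92, 2.92]. Speed limits (rad/s): [2.57, 2.57, 3.14, 3.14, 3.14, 3.14, 3.14].

## Interface

Orientations are given as a unit quaternion [x, y, z, w].
In Python, from rig import bot gives the robot as it stands. The module is installed in compiled form; this text tells all that it offers.
- The arm moves only by the tool send_rows, never from a script. Its argument "motion" is one flat list of numbers, 7 for each row, row after row: the shift along the tool's x, y, z in m, then the turn, a rotation vector about the tool's x, y, z in rad, then the gripper's target within -1 to 1 (shut at 1, half-way at 0, fully open at -1). In form: [x, y, z, rx, ry, rz, claw, x, y, z, rx, ry, rz, claw, ...]. A call has 1 to 8 rows; each row is the pose to reach, as a shift and turn from the pose commanded when the call began, along the tool's axes at that moment; what a row does not reach only later rows make up. A row lasts 1/12 s, in which the tool goes at most 41.7 mm and 7.16 degrees, less where a joint would pass 70% of its speed; a pose out of reach is approached as far as the arm can. A call with a gripper value outside its range is refused whole. The fingers move at their own pace and stop on an object; the grip force is fixed at half the most. Time passes only in rows, so rows that repeat a pose let the fingers close. It gives the time, the measured TCP pose, the force and the opening at its end, in the units of the state.
- bot.observe(): the state, without advancing time (a new reading comes with each control period).
- bot.get_image(name): name is "side" or "top"; returns a dict with "frame" (384x512x3 uint8, blue, green, red), "fx", "fy", "cx", "cy" (pixels), "dist_coeffs" ([k1, k2, p1, p2, k3] as OpenCV has them; the pictures are not rectified), "rvec" (rotation vector, rad) and "tvec" (3), from world to camera coordinates, as OpenCV has them. Camera axes: x right, y down, z forward; pixel columns grow to the right and rows downward; lengths in m; the calibration is good to about 2 mm. A picture is of the moment at which its call begins. There is no depth.
- bot.sign_off(): hands the job in, once; it reports no verdict.
Trained networks look in a picture, given as the dict that the camera call returned (one of the last four; its "shot" number tells which), for a name from the list of things; names that differ only in an ending like _2 or _b are one class to them, and where a whole thing is asked for, a point or a joint stands for the part that bears it (a point fixed in the world has none). Each returns a list of dicts, best first, with "confidence" (0 to 1); they miss things now and then, are a little off and sometimes report something else, mostly with a low value. They report only what shows in the picture. A call takes as long as a camera call.
- bot.recognise(picture, target): "location" ([row, column] in pixels, amid what is visible of it).
- bot.landmark_of(picture, target): "location" ([row, column] in pixels: a listed point, or the origin of a listed thing).
The state is a dict: "time_s": time; "qpos": joint angles; "qd": joint speeds; "tau": joint torques, N m; "tool_pos": TCP position; "eef_rot": TCP orientation; "contact_force": force on the tool from outside, world axes, zero at the start; "ft_torque": the same for the moment, N m; "grip_width": opening from 0.0 (shut) to 1.0 (fully open).
Only numpy, scipy, OpenCV 4.12 (cv2) and the standard library are available. Lean on these libraries where they do the work, as an engineer would, in place of code of your own. Each camera call takes 0.05 s, during which the arm holds its last target.

## Working session

There is one attempt and no reset: what is moved stays moved. The work goes in short steps, Python scripts to look and compute and a tool call to move; the robot and the scene stay as the last step left them, time stands still between calls to the robot, and variables do not carry over. Pictures are saved under pics/ and viewed, and the job is handed in when it is done.

Besides the shell and the picture viewer there is one more tool, called after "Call:" as name(argument=value, ...) on one line, values as JSON. send_rows: Moves the arm, as the interface text tells. Its arguments: {"type":"object","properties":{"motion":{"type":"array","items":{"type":"number"}}},"required":["motion"]}

```bash
mkdir -p pics; cat > h.py <<'E'
import numpy as np,cv2
from rig import bot
def K(p): return np.array([[p["fx"],0,p["cx"]],[0,p["fy"],p["cy"]],[0,0,1.]])
def ray(p,rc):
    u=cv2.undistortPoints(np.array([[[rc[1],rc[0]]]],float),K(p),np.array(p["dist_coeffs"],float)).ravel()
    R=cv2.Rodrigues(np.array(p["rvec"],float))[0];t=np.array(p["tvec"],float).ravel()
    d=R.T@np.array([u[0],u[1],1]);return -R.T@t,d/np.linalg.norm(d)
def atz(p,rc,z):
    o,d=ray(p,rc);return o+d*(z-o[2])/d[2]
def proj(p,X):
    q=cv2.projectPoints(np.array(X,float).reshape(-1,1,3),np.array(p["rvec"],float),np.array(p["tvec"],float),K(p),np.array(p["dist_coeffs"],float))[0].reshape(-1,2)
    return q[:,::-1]
E
cat > a.py <<'E'
from h import *
print({k:np.round(v,3) for k,v in bot.observe().items()})
for n in("top","side"):
    p=bot.get_image(n);cv2.imwrite(f"pics/{n}0.png",p["frame"]);print(n,ray(p,[192,256]))
    for t,z in(("plunger_dish",.106),("pin_tip",.05),("table_axis",.106),("next_notch",.05),("index_base",0),("oil_can",0),("spray_bottle",0),("nagura",0)):
        for r in bot.landmark_of(p,t)[:2]: print(t,np.round(r["location"],1),round(r["confidence"],2),np.round(atz(p,r["location"],z),4))
E
python3 a.py
```

```text
{'time_s': np.float64(0.0), 'qpos': array([-1.335,  0.468, -0.012,  1.604,  0.006,  1.071, -0.056]), 'qd': array([ 0.   , -0.001,  0.   ,  0.001,  0.   , -0.   ,  0.   ]), 'tau': array([ 0.0000e+00, -5.2057e+01, -1.2000e-02, -2.4374e+01, -5.7000e-02,
        1.7000e-02,  0.0000e+00]), 'tool_pos': array([0.179, 0.624, 0.302]), 'eef_rot': array([ 0.799,  0.602, -0.001,  0.001]), 'contact_force': array([0.2  , 0.395, 0.301]), 'ft_torque': array([ 0.045,  0.003, -0.022]), 'grip_width': np.float64(1.002)}
top (array([0.33476703, 0.01888427, 1.28493816]), array([ 0.15593806,  0.0037423 , -0.98775975]))
plunger_dish [190.4 278.3] 0.74 [ 0.526 -0.053  0.106]
plunger_dish [154.6 374.3] 0.61 [ 0.6514 -0.3924  0.106 ]
pin_tip [205.7 280. ] 0.76 [ 0.4799 -0.0617  0.05  ]
pin_tip [225.7 142. ] 0.61 [0.4104 0.43   0.05  ]
table_axis [169.4 267.1] 0.75 [ 0.5998 -0.0154  0.106 ]
next_notch [202.7 253.5] 0.75 [0.4911 0.0327 0.05  ]
index_base [178.6 270.7] 0.96 [ 0.5882 -0.0317  0.    ]
oil_can [194.5 212.2] 0.47 [0.5291 0.1872 0.    ]
spray_bottle [157.5 162.8] 0.76 [0.6728 0.3789 0.    ]
nagura [126.2 250.9] 0.54 [0.7948 0.0422 0.    ]
side (array([-0.03516355, -0.62811285,  1.10968651]), array([ 0.43162352,  0.48077273, -0.76325534]))
plunger_dish [204.9 267. ] 0.67 [ 0.5236 -0.0509  0.106 ]
pin_tip [225.  262.4] 0.73 [ 0.4957 -0.063   0.05  ]
table_axis [187.4 277.7] 0.86 [ 0.5897 -0.0248  0.106 ]
table_axis [210.8 281. ] 0.46 [ 0.5378 -0.0918  0.106 ]
next_notch [204.9 238.9] 0.86 [0.4942 0.0364 0.05  ]
index_base [212.  280.5] 0.71 [ 0.594  -0.0374  0.    ]
oil_can [183.1 218.1] 0.6 [0.5282 0.1793 0.    ]
spray_bottle [127.9 212. ] 0.84 [0.6767 0.3966 0.    ]
nagura [164.2 304.9] 0.68 [0.792  0.0515 0.    ]
nagura [158.2 142.6] 0.3 [0.4107 0.4373 0.    ]
```

```bash
python3 - <<'E'
import cv2
for n in("top","side"):
    f=cv2.imread(f"pics/{n}0.png");cv2.imwrite(f"pics/{n}0c.png",cv2.resize(f[110:260,180:360],None,fx=4,fy=4,interpolation=cv2.INTER_CUBIC))
E
```

```text
(no output)
```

View pics/top0.png

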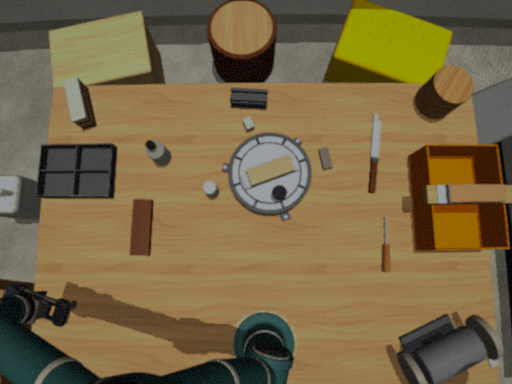

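```bash
sleep 0
```

```text
(no output)
```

View pics/top0c.png

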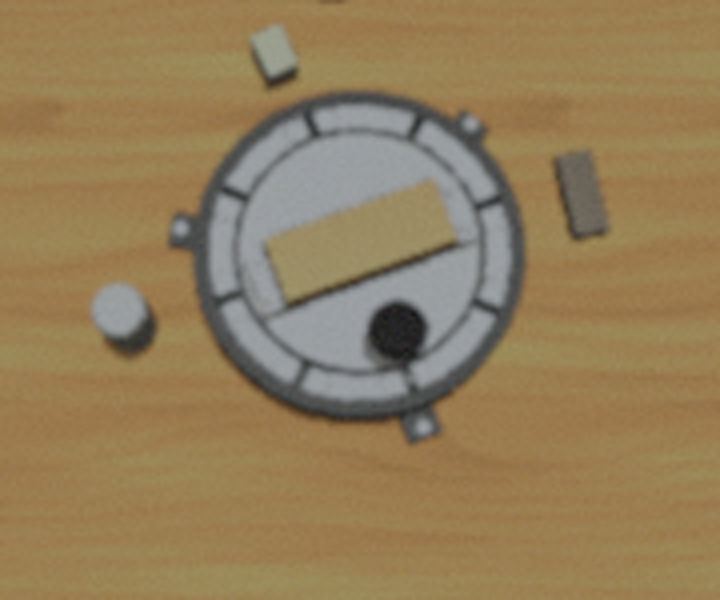

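View pics/side0c.png

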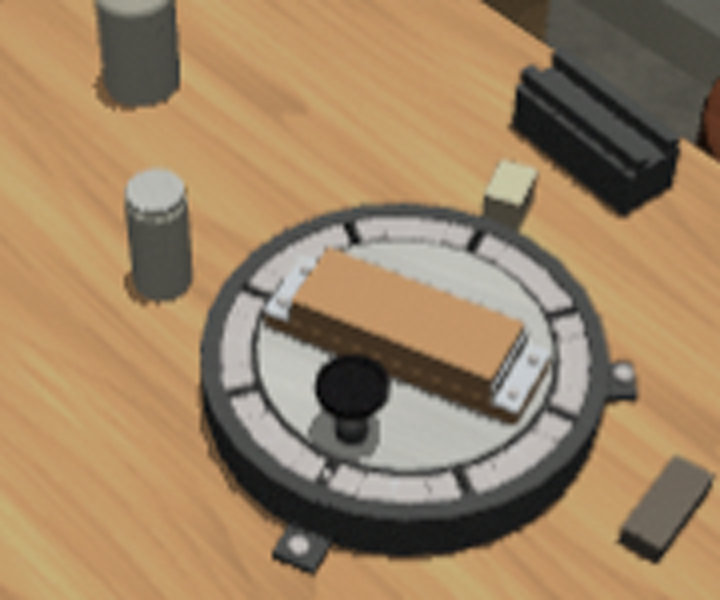

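```bash
cat > fit.py <<'E'
from h import *
from scipy.optimize import least_squares
T=[(411,378),(303,375),(228,298),(235,193),(313,125),(417,124),(488,203),(487,308)]
S=[(327,473),(243,394),(255,292),(351,233),(475,240),(560,312),(563,412),(463,483)]
P=[bot.get_image(n) for n in("top","side")]
def px(L): return np.array([((v+.5)/4-.5+110,(u+.5)/4-.5+180) for u,v in L])
def mod(a):
    th=a[2]-np.arange(8)*np.pi/4   # clockwise
    return np.c_[a[0]+a[3]*np.cos(th),a[1]+a[3]*np.sin(th),np.full(8,.05)]
for sel in([0],[1],[0,1]):
    f=lambda a:np.concatenate([(proj(P[i],mod(a))-px((T,S)[i])).ravel() for i in sel])
    r=least_squares(f,[.59,-.03,np.pi+.3,.133]);a=r.x
    d=a[:2]+.088*np.array([np.cos(a[2]),np.sin(a[2])])
    print(sel,np.round(a,4),"rms px",np.sqrt(np.mean(r.fun**2)),"dish",d)
    for i in (0,1): print(proj(P[i],[*d,.106]))
E
python3 fit.py
```

```text
[0] [ 0.6029 -0.0264  3.4921  0.1259] rms px 0.327543527757439 dish [ 0.52025648 -0.05657074]
[[192.05393369 279.36000227]]
[[206.72286123 267.51835858]]
[1] [ 0.6043 -0.0254  3.4983  0.1254] rms px 0.2560036107194662 dish [ 0.5217908  -0.05610991]
[[191.61178401 279.21833843]]
[[206.3320286  267.81136541]]
[0, 1] [ 0.6036 -0.0259  3.4955  0.1256] rms px 0.3495974399217758 dish [ 0.52104048 -0.05640378]
[[191.82787366 279.30762481]]
[[206.53750475 267.68512074]]
```

```bash
cat > mv.py <<'E'
from h import *
from scipy.spatial.transform import Rotation as Ro
import sys
AX=np.array([.6036,-.0259]);TH=3.4955
def tool(): 
    s=bot.observe();return np.array(s["tool_pos"]),Ro.from_quat(s["eef_rot"])
def target(xyz,phi): # tool down, x axis at angle phi (rad)
    c,s=np.cos(phi),np.sin(phi);return np.array(xyz),Ro.from_matrix(np.array([[c,s,0],[s,-c,0],[0,0,-1.]]))
def delta(xyz,phi,base=None):
    p,R=base or tool();P,Q=target(xyz,phi)
    return np.round(np.r_[R.inv().apply(P-p),(R.inv()*Q).as_rotvec()],4)
def fing(r,ang,z): # finger tip centre at radius r, angle ang about axis, tip height z -> TCP
    u=np.array([np.cos(ang),np.sin(ang)]);return np.r_[AX+(r+.055)*u,z+.088]
E
python3 - <<'E'
from mv import *
f=fing(.088,TH,.15);print(f)
print(delta([.44,.25,.27],TH-np.pi)); print(delta(f,TH-np.pi))
E
```

```text
[ 0.46946232 -0.07545889  0.238     ]
[-2.885e-01  3.542e-01  3.270e-02 -0.000e+00 -1.000e-04  9.380e-01]
[-5.933e-01  4.721e-01  6.470e-02 -0.000e+00 -1.000e-04  9.380e-01]
```

Call:
send_rows(motion=[-0.048, 0.06, 0.0, 0, 0, 0.06, -1, -0.072, 0.088, 0.0, 0, 0, 0.18, -1, -0.096, 0.118, 0.0, 0, 0, 0.3, -1, -0.12, 0.147, 0.01, 0, 0, 0.42, -1, -0.144, 0.177, 0.01, 0, 0, 0.54, -1, -0.17, 0.207, 0.02, 0, 0, 0.66, -1, -0.18, 0.22, 0.02, 0, 0, 0.76, -1, -0.18, 0.22, 0.02, 0, 0, 0.76, -1])

```text
time_s: 1.67
tool_pos: [0.3454, 0.3845, 0.2824]
eef_rot: [0.967, 0.256, 0.0, 0.002]
contact_force: [-0.5, -0.3, 0.7]
grip_width: 0.998
```

```bash
python3 - <<'E'
from mv import *
print(tool()[0],bot.observe()["contact_force"]);f=fing(.088,TH,.15)
print(delta([.44,.25,.27],TH-np.pi)); print(delta(f,TH-np.pi))
E
```

```text
[0.34537436 0.38452902 0.28235648] [-0.52363907 -0.34535344  0.67757022]
[0.0157 0.1637 0.0129 0.0037 0.0003 0.1636]
[-1.197e-01  4.610e-01  4.610e-02  3.700e-03  3.000e-04  1.636e-01]
```

Call:
send_rows(motion=[-0.01, 0.04, 0.0, 0, 0, 0.03, -1, -0.02, 0.08, 0.0, 0, 0, 0.06, -1, -0.03, 0.12, 0.0, 0, 0, 0.09, -1, -0.04, 0.16, 0.0, 0, 0, 0.12, -1, -0.05, 0.2, 0.0, 0, 0, 0.15, -1, -0.06, 0.24, 0.0, 0, 0, 0.16, -1, -0.07, 0.27, 0.0, 0, 0, 0.16, -1, -0.07, 0.27, 0.0, 0, 0, 0.16, -1])

```text
time_s: 2.33
tool_pos: [0.4187, 0.1174, 0.2832]
eef_rot: [0.984, 0.181, 0.0, 0.001]
contact_force: [0.5, 0.1, -0.3]
grip_width: 0.999
```

```bash
python3 - <<'E'
from mv import *
print(tool()[0],bot.observe()["contact_force"]);f=fing(.088,TH,.15)
print(delta(f,TH-np.pi))
E
```

```text
[0.41866786 0.11738627 0.28321704] [ 0.45203852  0.14446653 -0.28604578]
[-0.0211  0.1983  0.0455  0.0013 -0.0008  0.0093]
```

Call:
send_rows(motion=[-0.004, 0.035, 0.0, 0, 0, 0.01, -1, -0.008, 0.07, 0.01, 0, 0, 0.01, -1, -0.012, 0.105, 0.02, 0, 0, 0.01, -1, -0.016, 0.14, 0.03, 0, 0, 0.01, -1, -0.02, 0.175, 0.04, 0, 0, 0.01, -1, -0.021, 0.198, 0.0455, 0.0013, -0.0008, 0.0093, -1, -0.021, 0.198, 0.0455, 0.0013, -0.0008, 0.0093, -1, -0.021, 0.198, 0.0455, 0.0013, -0.0008, 0.0093, -1])

```text
time_s: 3.0
tool_pos: [0.4701, -0.0695, 0.2369]
eef_rot: [0.984, 0.179, -0.001, -0.0]
contact_force: [0.5, 0.6, -0.8]
grip_width: 1.0
```

```bash
cat > look.py <<'E'
from mv import *
import sys
t=sys.argv[1]
s=bot.observe();p,R=tool();print(s["time_s"],p,R.as_rotvec(),s["contact_force"])
tip=p+R.apply([.055,0,.088]);v=tip[:2]-AX;print("tip",tip,"r",np.hypot(*v),"ang-TH",np.arctan2(v[1],v[0])%(2*np.pi)-TH)
for n in("top","side"):
    P=bot.get_image(n);f=P["frame"]
    q=proj(P,[tip,*[p+R.apply([.055+a,b,.088]) for a,b in((.009,.01),(.009,-.01),(-.009,.01),(-.009,-.01))]]);print(n,np.round(q[0],1))
    c=cv2.resize(f[140:260,190:340],None,fx=5,fy=5,interpolation=cv2.INTER_CUBIC)
    if len(sys.argv)>2:
        for k,(r,cc) in enumerate(q): cv2.circle(c,(int((cc-190+.5)*5-.5),int((r-140+.5)*5-.5)),2,(0,0,255) if k==0 else(0,255,0),-1)
    cv2.imwrite(f"pics/{n}{t}.png",c)
    
E
python3 look.py 1 m
```

```text
3.0 [ 0.47005872 -0.06948163  0.23692318] [-3.08976341e+00 -5.63240457e-01  2.71554809e-03] [ 0.51558639  0.59462834 -0.76013662]
tip [ 0.52135677 -0.05002283  0.14883876] r 0.08570799182931305 ang-TH -0.06859864793768233
top [189.7 278.2]
side [195.2 266.4]
```

View pics/top1.png

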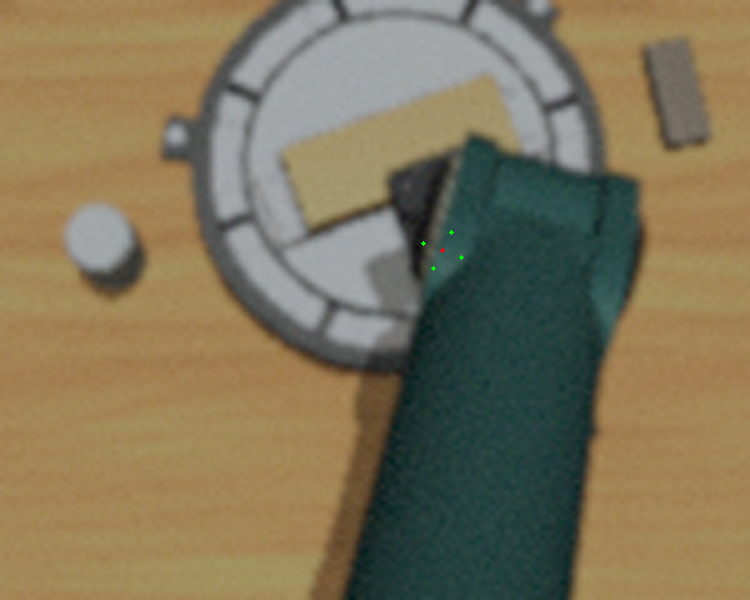

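View pics/side1.png

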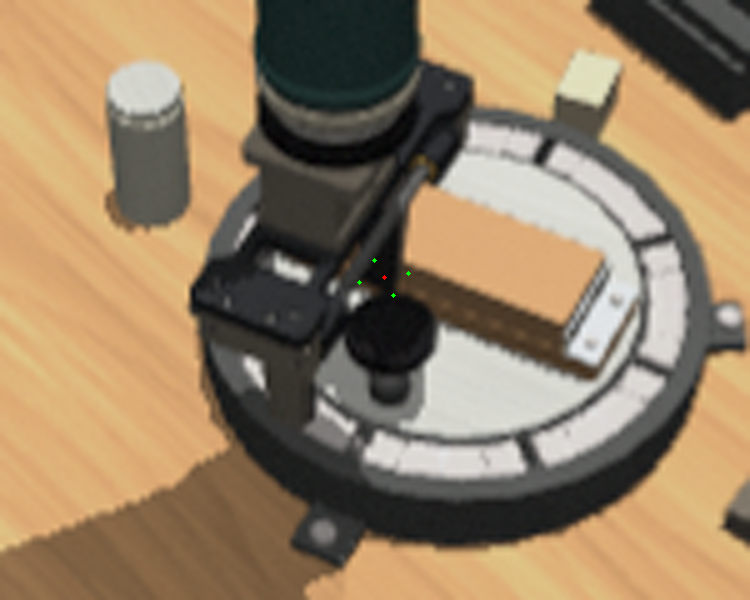

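```bash
python3 - <<'E'
from mv import *
print(tool()[0],bot.observe()["time_s"]);f=fing(.088,TH,.15)
print(f,delta(f,TH-np.pi))
E
```

```text
[ 0.46991951 -0.06765907  0.23723385] 3.1
[ 0.46946232 -0.07545889  0.238     ] [-0.0032  0.0071 -0.0008 -0.002   0.0007  0.0104]
```

Call:
send_rows(motion=[-0.003, 0.007, 0.01, -0.002, 0.001, 0.01, -1, -0.003, 0.007, 0.02, -0.002, 0.001, 0.01, -1, -0.003, 0.007, 0.029, -0.002, 0.001, 0.01, -1, -0.003, 0.007, 0.029, -0.002, 0.001, 0.01, -1])

```text
time_s: 3.43
tool_pos: [0.4682, -0.0758, 0.2061]
eef_rot: [0.984, 0.176, -0.002, -0.0]
contact_force: [-0.4, 0.2, 0.2]
grip_width: 0.999
```

```bash
python3 look.py 2 m; python3 - <<'E'
from mv import *
f=fing(.088,TH,.12)
print(tool()[0],f,delta(f,TH-np.pi))
E
```

```text
3.4333 [ 0.46822485 -0.0758486   0.20609224] [-3.09259556 -0.55239246  0.00544446] [-0.41176197  0.22149096  0.15585141]
tip [ 0.51952259 -0.0568578   0.11790555] r 0.08959574425731648 ang-TH -0.001106362294184926
top [191.7 279.7]
side [204.2 267.5]
[ 0.46914759 -0.07627848  0.20751568] [ 0.46946232 -0.07545889  0.208     ] [ 0.0006 -0.0007 -0.0005  0.0003  0.0013 -0.0009]
```

View pics/side2.png

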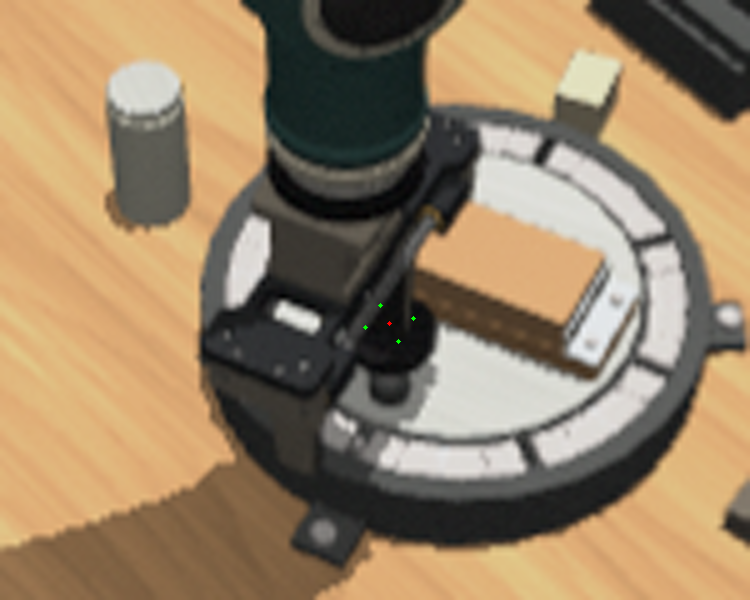

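Call:
send_rows(motion=[0.001, -0.001, 0.005, 0, 0.001, 0, -1, 0.001, -0.001, 0.01, 0, 0.001, 0, -1, 0.001, -0.001, 0.014, 0, 0.001, 0, -1, 0.001, -0.001, 0.017, 0, 0.001, 0, -1, 0.001, -0.001, 0.02, 0, 0.001, 0, -1, 0.001, -0.001, 0.023, 0, 0.001, 0, -1, 0.001, -0.001, 0.026, 0, 0.001, 0, -1, 0.001, -0.001, 0.026, 0, 0.001, 0, -1])

```text
time_s: 4.2
tool_pos: [0.4703, -0.0752, 0.1823]
eef_rot: [0.984, 0.175, 0.001, 0.0]
contact_force: [-2.8, -0.0, 7.8]
grip_width: 1.002
```

```bash
python3 look.py 3
```

```text
4.2 [ 0.47027895 -0.07521007  0.18225157] [3.09285007e+00 5.51141124e-01 2.63428359e-03] [-2.84668474 -0.02165267  7.80801678]
tip [ 0.52203895 -0.0561873   0.09434232] r 0.08700301989095785 ang-TH 0.0016551943620477516
top [192.1 279. ]
side [208.9 267.8]
```

View pics/side3.png

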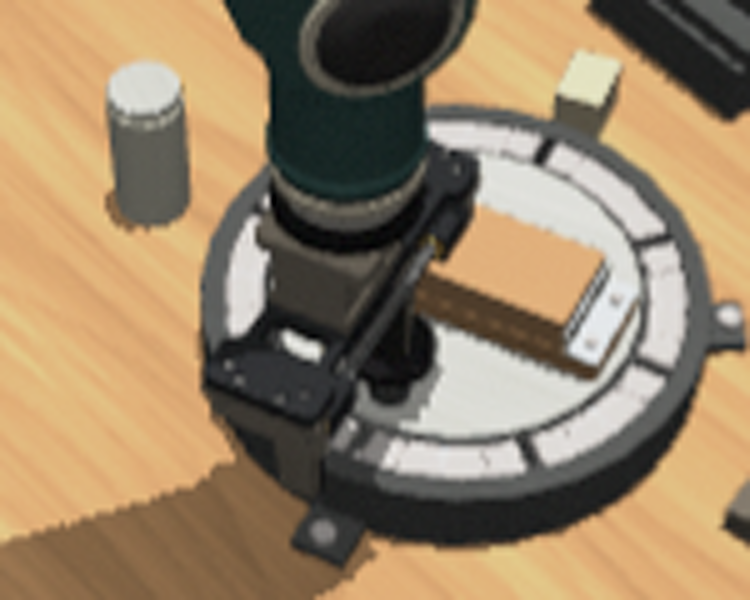

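Call:
send_rows(motion=[0, 0, 0.002, 0, 0, 0, -1, 0, 0, 0.004, 0, 0, 0, -1, 0, 0, 0.005, 0, 0, 0, -1, 0, 0, 0.006, 0, 0, 0, -1, 0, 0, 0.006, 0, 0, 0, -1])

```text
time_s: 4.72
tool_pos: [0.4706, -0.0764, 0.178]
eef_rot: [0.985, 0.175, 0.002, 0.0]
contact_force: [-8.2, -1.5, 22.4]
grip_width: 1.005
```

```bash
python3 look.py 4
```

```text
4.7167 [ 0.47064197 -0.07635191  0.17804875] [3.09302459 0.54951229 0.00502768] [-8.20245374 -1.45365278 22.41834717]
tip [ 0.52255525 -0.05736908  0.09022129] r 0.08693995072921464 ang-TH 0.016465916284020388
top [192.1 279.3]
side [210.  268.2]
```

```bash
cat > arc.py <<'E'
from mv import *
import sys
p,R=tool();dz=float(sys.argv[1])
for a in map(float,sys.argv[2:]):
    W=Ro.from_rotvec([0,0,-np.radians(a)]);v=np.r_[p[:2]-AX,0]
    d=W.apply(v)-v;d[2]=dz
    print(", ".join(f"{x:.4f}" for x in np.r_[R.inv().apply(d),(R.inv()*W*R).as_rotvec()])+", -1,")
v=p[:2]-AX;x=R.apply([1,0,0]);print("phi-(TH-pi) deg",np.degrees(np.arctan2(x[1],x[0])-TH+np.pi),"tcp ang rel",np.degrees(np.arctan2(v[1],v[0])%(2*np.pi)-TH),np.hypot(*v))
E
python3 arc.py .001 0 1 3 6 9 12 15 15
```

```text
0.0000, 0.0000, -0.0010, 0.0000, 0.0000, 0.0000, -1,
-0.0000, -0.0025, -0.0010, -0.0001, -0.0000, 0.0175, -1,
0.0001, -0.0074, -0.0010, -0.0002, -0.0000, 0.0524, -1,
0.0006, -0.0149, -0.0010, -0.0003, -0.0001, 0.1047, -1,
0.0015, -0.0223, -0.0010, -0.0005, -0.0001, 0.1571, -1,
0.0028, -0.0296, -0.0010, -0.0007, -0.0002, 0.2094, -1,
0.0044, -0.0369, -0.0010, -0.0009, -0.0002, 0.2618, -1,
0.0044, -0.0369, -0.0010, -0.0009, -0.0002, 0.2618, -1,
phi-(TH-pi) deg -0.1312936767034807 tcp ang rel 0.4952041566331451 0.14223228462168808
```

Call:
send_rows(motion=[0, 0, -0.001, 0, 0, 0, -1, 0, -0.0025, -0.001, 0, 0, 0.0175, -1, 0.0001, -0.0074, -0.001, 0, 0, 0.0524, -1, 0.0006, -0.0149, -0.001, 0, 0, 0.1047, -1, 0.0015, -0.0223, -0.001, 0, 0, 0.1571, -1, 0.0028, -0.0296, -0.001, -0.0007, 0, 0.2094, -1, 0.0044, -0.0369, -0.001, -0.0009, 0, 0.2618, -1, 0.0044, -0.0369, -0.001, -0.0009, 0, 0.2618, -1])

```text
time_s: 5.48
tool_pos: [0.4622, -0.0387, 0.1782]
eef_rot: [0.999, 0.044, 0.002, 0.0]
contact_force: [-3.7, -0.1, 13.2]
grip_width: 0.997
```

```bash
python3 look.py 5; python3 arc.py 0 2 5 8 11 14 16 16 16
```

```text
5.4833 [ 0.46215149 -0.0387353   0.17818283] [3.13783822 0.13942193 0.00548241] [-3.72899589 -0.10903023 13.16251442]
tip [ 0.51724387 -0.03390115  0.0903736 ] r 0.08672599918826414 ang-TH -0.26151821741832926
top [193.7 272.6]
side [206.1 261.1]
0.0001, -0.0050, -0.0000, -0.0001, -0.0000, 0.0349, -1,
0.0005, -0.0124, -0.0000, -0.0003, -0.0001, 0.0873, -1,
0.0014, -0.0198, -0.0000, -0.0005, -0.0001, 0.1396, -1,
0.0026, -0.0271, -0.0000, -0.0007, -0.0001, 0.1920, -1,
0.0042, -0.0344, -0.0000, -0.0008, -0.0001, 0.2443, -1,
0.0054, -0.0392, -0.0000, -0.0010, -0.0002, 0.2793, -1,
0.0054, -0.0392, -0.0000, -0.0010, -0.0002, 0.2793, -1,
0.0054, -0.0392, -0.0000, -0.0010, -0.0002, 0.2793, -1,
phi-(TH-pi) deg -15.072996139986433 tcp ang rel -14.982798459642215 0.14201776986556805
```

View pics/side5.png

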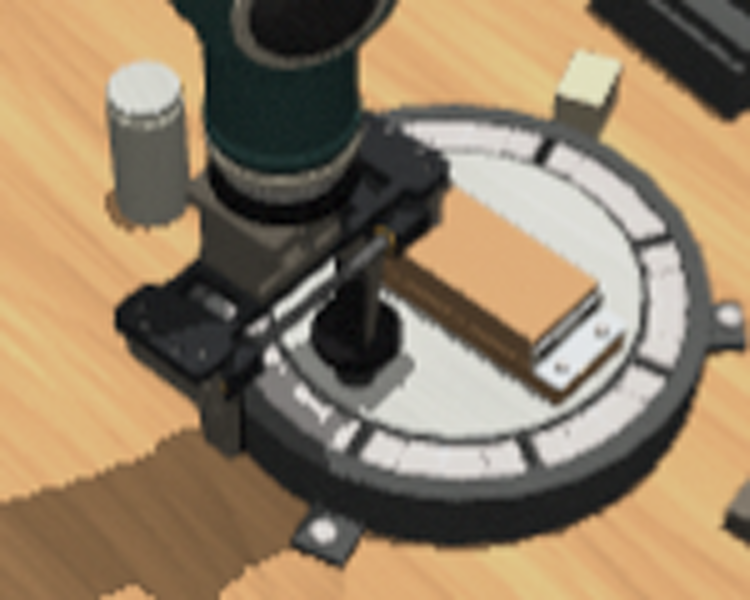

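View pics/top5.png

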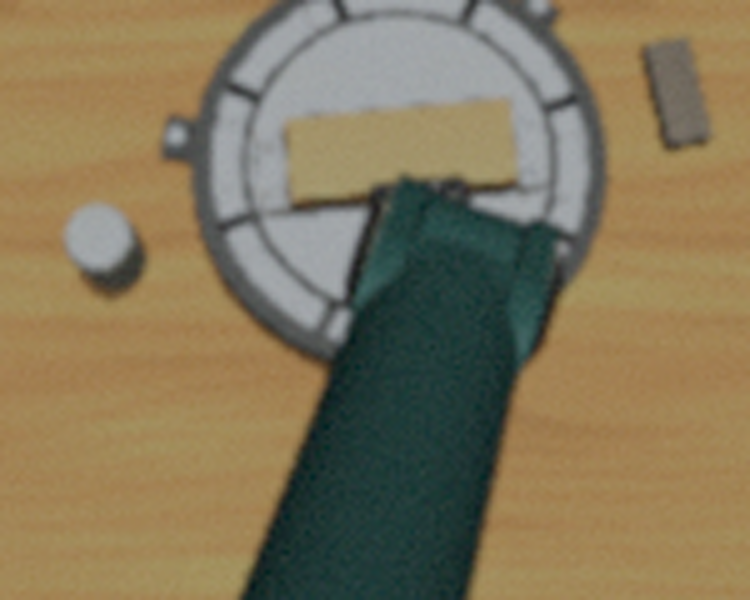

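Call:
send_rows(motion=[0.0001, -0.005, 0.0005, 0, 0, 0.0349, -1, 0.0005, -0.0124, 0.0005, 0, 0, 0.0873, -1, 0.0014, -0.0198, 0.0005, -0.0005, 0, 0.1396, -1, 0.0026, -0.0271, 0.0005, -0.0007, 0, 0.192, -1, 0.0042, -0.0344, 0.0005, -0.0008, 0, 0.2443, -1, 0.0054, -0.0392, 0.0005, -0.001, 0, 0.2793, -1, 0.0054, -0.0392, 0.0005, -0.001, 0, 0.2793, -1])

```text
time_s: 6.17
tool_pos: [0.464, 0.0012, 0.1781]
eef_rot: [0.996, -0.094, 0.001, -0.0]
contact_force: [-7.4, 2.1, 20.8]
grip_width: 0.999
```

```bash
python3 look.py 6; python3 arc.py 0 2 5 8 10 11 12 13 14
```

```text
6.1667 [0.46404802 0.00124701 0.17808454] [-3.12741048  0.29680974 -0.00445719] [-7.40787691  2.11289421 20.84550233]
tip [ 0.5183155  -0.00911199  0.09023961] r 0.08692112968869778 ang-TH -0.5482695135904754
top [193.4 265.4]
side [200.8 255.5]
0.0001, -0.0050, 0.0000, -0.0001, 0.0000, 0.0349, -1,
0.0006, -0.0124, 0.0000, -0.0002, 0.0001, 0.0873, -1,
0.0014, -0.0198, 0.0000, -0.0004, 0.0001, 0.1396, -1,
0.0022, -0.0247, 0.0000, -0.0005, 0.0001, 0.1745, -1,
0.0027, -0.0271, 0.0000, -0.0005, 0.0001, 0.1920, -1,
0.0032, -0.0296, 0.0000, -0.0006, 0.0001, 0.2094, -1,
0.0037, -0.0320, 0.0000, -0.0006, 0.0001, 0.2269, -1,
0.0043, -0.0344, 0.0000, -0.0007, 0.0002, 0.2443, -1,
phi-(TH-pi) deg -31.059374868837384 tcp ang rel -31.159193804932805 0.14220111517595357
```

View pics/top6.png

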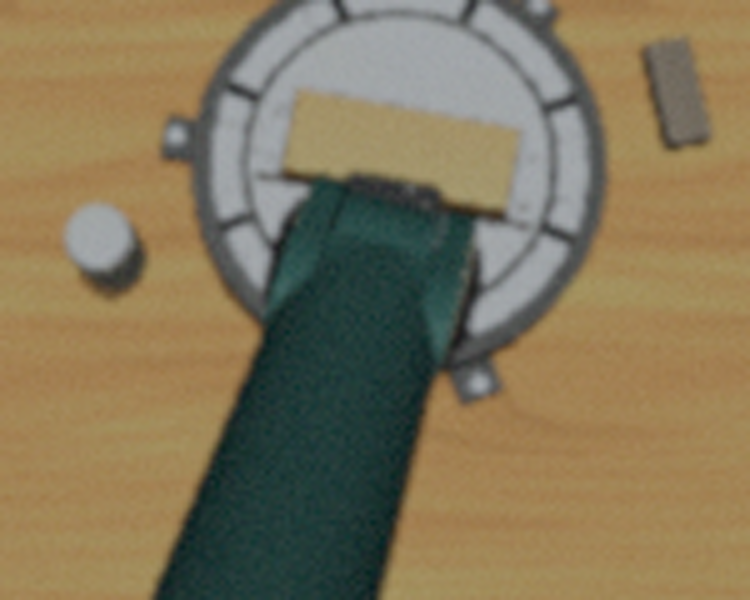

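Call:
send_rows(motion=[0.0001, -0.005, -0.0005, 0, 0, 0.0349, -1, 0.0006, -0.0124, -0.0005, 0, 0, 0.0873, -1, 0.0014, -0.0198, -0.0005, -0.0004, 0, 0.1396, -1, 0.0022, -0.0247, -0.0005, -0.0005, 0, 0.1745, -1, 0.0027, -0.0271, -0.0005, -0.0005, 0, 0.192, -1, 0.0032, -0.0296, -0.0005, -0.0006, 0, 0.2094, -1, 0.0032, -0.0296, -0.0005, -0.0006, 0, 0.2094, -1, 0.0032, -0.0296, -0.0005, -0.0006, 0, 0.2094, -1])

```text
time_s: 6.93
tool_pos: [0.4724, 0.0294, 0.1782]
eef_rot: [0.98, -0.198, 0.001, 0.0]
contact_force: [-6.0, 2.1, 17.2]
grip_width: 0.995
```

```bash
cat > ang.py <<'E'
from mv import *
# rectify stone-top plane z=.096, 1 px = .5 mm, x up,y left
N=480
def rect(P,f):
    g=(np.arange(N)-N/2)*.0005
    X,Y=np.meshgrid(AX[1]-g,AX[0]-g)  # cols: y decreasing; rows: x decreasing
    q=proj(P,np.c_[Y.ravel(),X.ravel(),np.full(X.size,.096)]).astype(np.float32)
    return cv2.remap(f,q[:,1].reshape(N,N),q[:,0].reshape(N,N),cv2.INTER_CUBIC)
def stone(img):
    b,g,r=[img[...,i].astype(int) for i in range(3)]
    m=((r-b)>45).astype(np.uint8)
    yy,xx=np.mgrid[:N,:N];m[np.hypot(yy-N/2,xx-N/2)>190]=0
    m=cv2.morphologyEx(m,cv2.MORPH_OPEN,np.ones((5,5),np.uint8))
    n,l,s,c=cv2.connectedComponentsWithStats(m);k=1+np.argmax(s[1:,4]);return (l==k)
def faredge(m,rot):
    # far (top) edge: first row per column, robust line
    cols=np.where(m.any(0))[0];y=m.argmax(0)[cols]
    k=np.ones(len(cols),bool)
    lo,hi=np.percentile(cols,18),np.percentile(cols,82);k=(cols>lo)&(cols<hi)
    for _ in range(4):
        a=np.polyfit(cols[k],y[k],1);k&=abs(np.polyval(a,cols)-y)<2
    return np.degrees(np.arctan(a[0])),k.sum()
if __name__=="__main__":
    import sys
    for n in("top","side"):
        P=bot.get_image(n);f0=cv2.imread(f"pics/{n}0.png")
        e=[]
        for nm,f in(("a",f0),("b",P["frame"])):
            im=rect(P,f);m=stone(im);e.append(faredge(m,0));im[m^cv2.erode(m.astype(np.uint8),np.ones((3,3))).astype(bool)]=(0,0,255);cv2.imwrite(f"pics/r_{n}_{nm}_{sys.argv[1]}.png",im)
        print(n,e,"turn",e[1][0]-e[0][0])
E
python3 look.py 7; python3 ang.py 7; python3 arc.py 0 0
```

```text
6.9333 [0.47244665 0.02936192 0.17818072] [ 3.0793267  -0.62052334  0.00338056] [-5.98603205  2.07515744 17.15638281]
tip [0.52333337 0.00799169 0.09030094] r 0.08712852076582131 ang-TH -0.7534369672741201
top [192.  260.4]
side [196.4 252.7]
top [(np.float64(-20.05430633259766), np.int64(204)), (np.float64(22.934127832288482), np.int64(203))] turn 42.988434164886144
side [(np.float64(-20.04672792683484), np.int64(215)), (np.float64(22.85545847458605), np.int64(203))] turn 42.90218640142089
0.0000, 0.0000, 0.0000, 0.0000, 0.0000, 0.0000, -1,
phi-(TH-pi) deg -43.07084638990538 tcp ang rel -43.11359387180642 0.14230503738916062
```

```bash
cd pics; python3 -c "
import cv2,numpy as np
R=[np.hstack([cv2.imread(f'r_{n}_{k}_7.png')[80:380] for k in 'ab']) for n in('top','side')]
cv2.imwrite('r7.png',cv2.resize(np.vstack(R),None,fx=.8,fy=.8))"
```

```text
(no output)
```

View pics/r7.png

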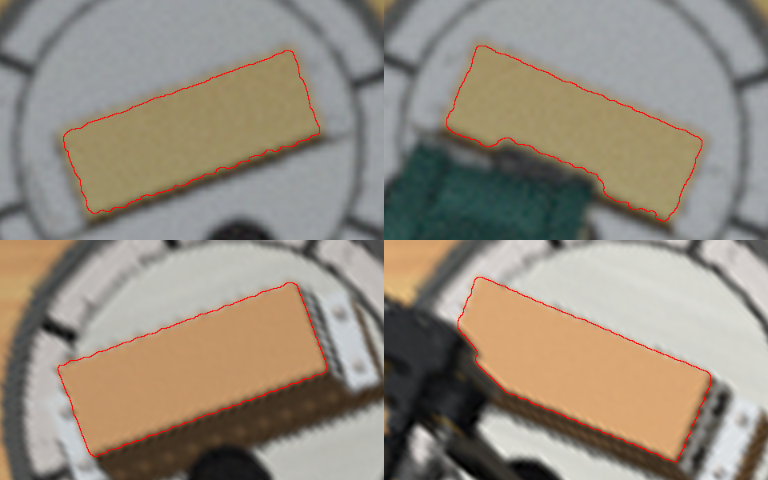

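View pics/side7.png

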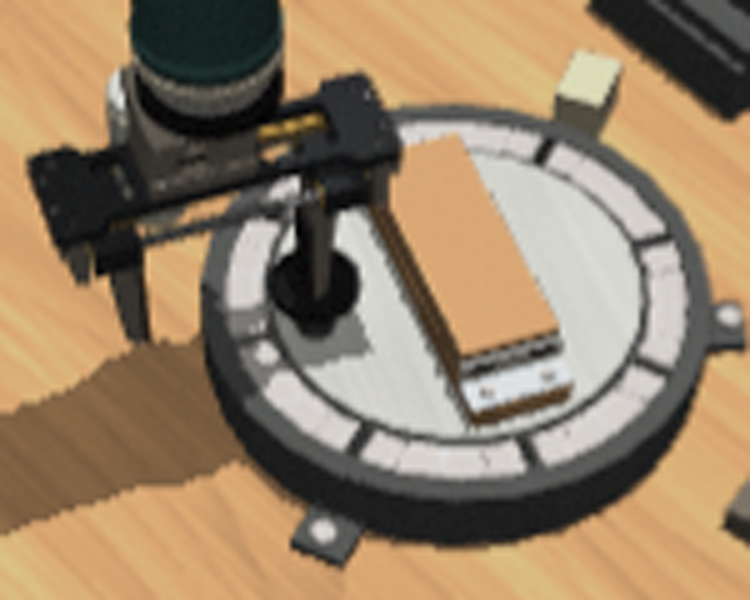

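```bash
python3 arc.py 0 1 2
```

```text
0.0000, -0.0025, 0.0000, -0.0000, 0.0000, 0.0175, -1,
0.0001, -0.0050, 0.0000, -0.0001, 0.0000, 0.0349, -1,
phi-(TH-pi) deg -43.07084638990538 tcp ang rel -43.11359387180642 0.14230503738916062
```

Call:
send_rows(motion=[0, -0.0012, 0, 0, 0, 0.0085, -1, 0, -0.0025, 0, 0, 0, 0.0175, -1, 0, -0.0037, 0, 0, 0, 0.026, -1, 0.0001, -0.005, 0, 0, 0, 0.0349, -1, 0.0001, -0.005, 0, 0, 0, 0.0349, -1, 0.0001, -0.005, 0, 0, 0, 0.0349, -1])

```text
time_s: 7.63
tool_pos: [0.4744, 0.0337, 0.1782]
eef_rot: [0.977, -0.215, 0.001, 0.0]
contact_force: [-6.5, 2.0, 19.3]
grip_width: 1.003
```

```bash
python3 look.py 8; python3 ang.py 8;python3 arc.py 0 0
```

```text
7.6333 [0.47436377 0.03367136 0.17819515] [ 3.0678377  -0.67471123  0.00308362] [-6.46206101  1.96656907 19.33676362]
tip [0.52444903 0.01052075 0.09030593] r 0.08712833595860091 ang-TH -0.7851640147607775
top [191.7 259.7]
side [195.7 252.4]
top [(np.float64(-20.05430633259766), np.int64(204)), (np.float64(24.779854697804076), np.int64(200))] turn 44.83416103040173
side [(np.float64(-20.04672792683484), np.int64(215)), (np.float64(24.56412323752093), np.int64(204))] turn 44.61085116435577
0.0000, 0.0000, 0.0000, 0.0000, 0.0000, 0.0000, -1,
phi-(TH-pi) deg -45.08605405692884 tcp ang rel -45.01273661098067 0.14231489947183396
```

Call:
send_rows(motion=[0, 0, -0.002, 0, 0, 0, -1, 0, 0, -0.004, 0, 0, 0, -1, 0, 0, -0.006, 0, 0, 0, -1, 0, 0, -0.008, 0, 0, 0, -1, 0, 0, -0.0095, 0, 0, 0, -1, 0, 0, -0.0095, 0, 0, 0, -1])

```text
time_s: 8.33
tool_pos: [0.4743, 0.0337, 0.1871]
eef_rot: [0.977, -0.215, 0.001, 0.001]
contact_force: [-1.6, 1.6, 5.6]
grip_width: 1.0
```

```bash
python3 look.py 9; python3 ang.py 9;python3 -c "
from mv import *
print(bot.observe()['contact_force'])"
```

```text
8.3333 [0.47432845 0.0336603  0.18711649] [ 3.0671227  -0.67405826  0.00380528] [-1.58321939  1.57877469  5.64718156]
tip [0.52444452 0.0104445  0.09926203] r 0.0871005928421688 ang-TH -0.7843470261635561
top [191.3 259.8]
side [193.7 252.4]
top [(np.float64(-20.05430633259766), np.int64(204)), (np.float64(24.668657264583313), np.int64(202))] turn 44.72296359718097
side [(np.float64(-20.04672792683484), np.int64(215)), (np.float64(24.552230946850585), np.int64(204))] turn 44.598958873685426
[-1.60302664  1.46524738  7.01740967]
```

View pics/side9.png

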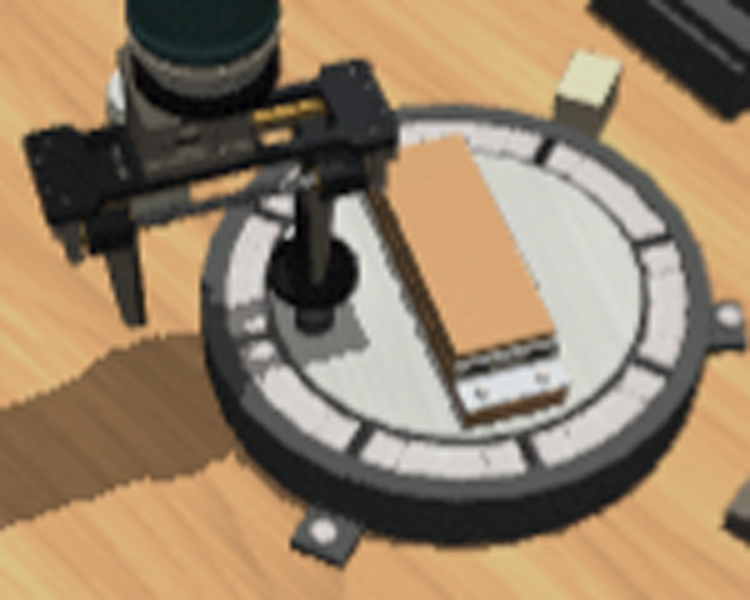

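Call:
send_rows(motion=[0, 0, -0.002, 0, 0, 0, -1, 0, 0, -0.004, 0, 0, 0, -1, 0, 0, -0.006, 0, 0, 0, -1, 0, 0, -0.009, 0, 0, 0, -1, 0, 0, -0.013, 0, 0, 0, -1, 0, 0, -0.02, 0, 0, 0, -1, 0, 0, -0.03, 0, 0, 0, -1, 0, 0, -0.045, 0, 0, 0, -1])

```text
time_s: 9.2
tool_pos: [0.4734, 0.0332, 0.2318]
eef_rot: [0.977, -0.215, 0.0, 0.002]
contact_force: [-0.9, 0.1, -0.2]
grip_width: 0.994
```

Call:
send_rows(motion=[0, 0, -0.03, 0, 0, 0, -1, -0.03, 0, -0.05, 0, 0, 0, -1, -0.06, 0, -0.06, 0, 0, 0, -1, -0.06, -0.04, -0.06, 0, 0, 0, -1, -0.06, -0.08, -0.06, 0, 0, 0, -1, -0.06, -0.12, -0.06, 0, 0, 0, -1, -0.06, -0.16, -0.06, 0, 0, 0, -1, -0.06, -0.2, -0.06, 0, 0, 0, -1])

```text
time_s: 9.87
tool_pos: [0.5037, 0.2424, 0.2921]
eef_rot: [0.977, -0.215, 0.001, 0.001]
contact_force: [0.4, -0.1, 1.5]
grip_width: 1.002
```

```bash
python3 look.py 10; python3 ang.py 10;python3 - <<'E'
from mv import *
print(bot.observe()['contact_force'])
a=TH-np.pi/4;u=np.array([np.cos(a),np.sin(a)])
for n in("top","side"):
    P=bot.get_image(n);cv2.imwrite(f"pics/full_{n}.png",P["frame"])
    print(n,"model dish up",proj(P,[*(AX+.088*u),.106]),"down10",proj(P,[*(AX+.088*u),.096]),[(np.round(r["location"],1),r["confidence"]) for r in bot.landmark_of(P,"plunger_dish")[:2]])
E
```

```text
9.8667 [0.50371327 0.24235532 0.2921492 ] [ 3.06738372 -0.67384001  0.00368443] [ 0.40330667 -0.05643578  1.47216052]
tip [0.5538306 0.2191674 0.2042881] r 0.25007004162937063 ang-TH -1.7243439969842551
top [177.2 194. ]
side [124.7 211.8]
top [(np.float64(-20.05430633259766), np.int64(204)), (np.float64(24.586390439174693), np.int64(201))] turn 44.640696771772355
side [(np.float64(-20.04672792683484), np.int64(215)), (np.float64(24.550178642953956), np.int64(214))] turn 44.5969065697888
[-0.73216408 -0.80722317  0.1141568 ]
top model dish up [[191.17807809 259.63278234]] down10 [[191.63664769 259.61617946]] [(array([187.4, 261.5]), 0.66)]
side model dish up [[192.23459429 252.08312087]] down10 [[194.50911829 252.11759816]] [(array([187.8, 281. ]), 0.73), (array([192.3, 251.7]), 0.67)]
```

View pics/side10.png

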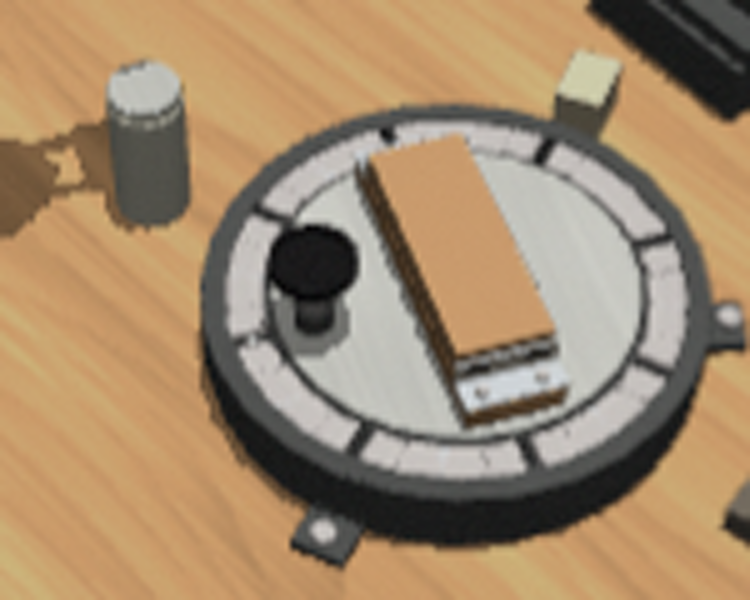

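View pics/top10.png

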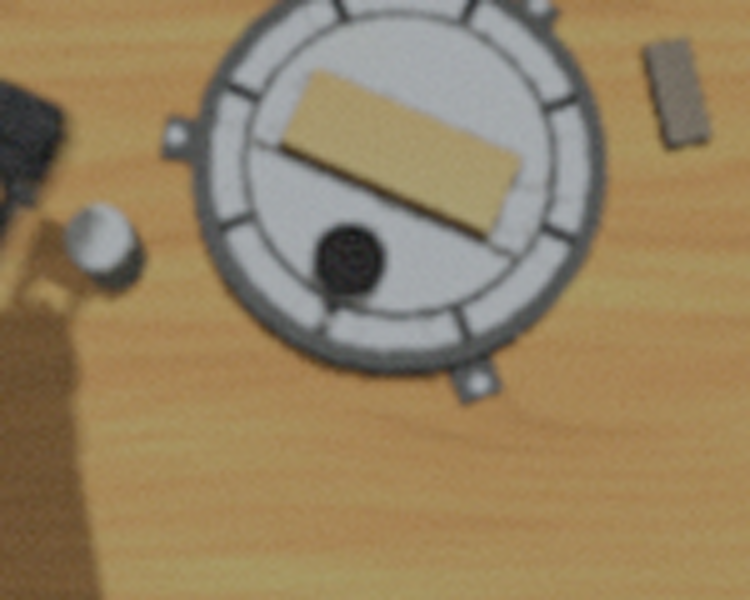

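View pics/full_top.png

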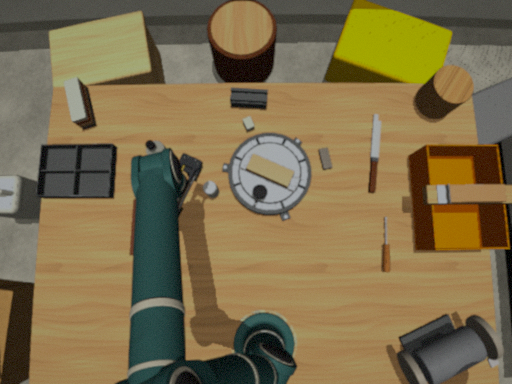

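```bash
python3 -c "
from rig import bot
s=bot.observe();print(s['qd'],s['contact_force']);print(bot.sign_off())"
```

```text
[ 0.00252904 -0.00013123 -0.00363784 -0.00438496 -0.00420702 -0.00191605
  0.00041383] [ 0.73545294 -0.23124454  0.22058581]
the job is handed in; nothing more can be done
None
```

I pressed the plunger fully down with one fingertip of the open gripper. Holding it down, I swept it about the table's axis by 45° clockwise and then let it up. The job is handed in, and it took about 10 s of the 45 s.

- **Pressing force:** it read 13–22 N wherever I checked, with the plunger down on its stop.
- **Pin in the notch:** part-way up, at about 6.7 mm of press, the spring still pushed back with 6–7 N. That means the pin had entered the notch and was not riding under the ring.
- **Table angle:** the cameras gave a turn of 44.6° at the end, from both views. The tool's own motion gave 45.0°. The difference is within the lock's play of about 0.6° and the error of my measurement.
- **Final pictures:** the dish is back at its raised height and the pin stands in the next clockwise notch. The other objects that can be seen look unmoved; the arm hides part of the spray bottle and the spare stone in the last top picture.
- **Clearance:** the gripper is clear with its fingertips about 0.2 m above the bench, and the contact force is about zero.
- **Check that disagreed:** at the end, `bot.landmark_of` was a few pixels off for the dish in the top view, and its first answer in the side view was wrong. Its second answer in the side view matched my model within half a pixel.

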